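# Close the copper pot with its torque-limiting cap

### The arm

A 6-joint arm with a two-finger parallel gripper is mounted at the origin on the work surface. World frame = base frame: x ahead of the robot, y to its left, z up, the work surface at z = 0. Lengths are in m, angles in degrees, forces in N, time in s.
With the tool pointing down it reaches from about 0.4 to 0.825 m from the base axis. Payload 7 kg.
Tool frame: the origin (TCP) lies on the centre line of the jaws, within the pads' length; the fingertips stand 8 mm ahead of it and the grasp point (between the pads) lies 11 mm behind it; z points along the fingers, y is the line along which they close (so a half turn about z gives the same grasp; the last joint's range is limited). The gripper opens to 88 mm and grips with 3 to 60 N. Pads are 19 mm wide; open, the fingers measure 130 mm over their backs; the gripper's body (78 mm by 193 mm) begins 47 mm behind the grasp point.
Start: joints at [-54.081, 20.546, 0.682, 0, -70.136, -16.507], TCP at [0.224, -0.637, 0.235] pointing down, gripper open.
Joint ranges: [-176.03, 176.03], [-82.01, 121.73], [-58.28, 71.71], [-173.87, 95.51], [-174.79, -0.11], [-173.66, 173.66]. Speed limits (degrees/s): [136.94, 136.94, 172.46, 180, 180, 180].

### API

Orientations are given as [roll, pitch, yaw] about the fixed x, y, z axes, in that order (R = Rz(yaw) Ry(pitch) Rx(roll)).
In Python, from plant import ctrl, vision gives the robot as it stands. The module is installed in compiled form; this text tells all that it offers.
- The arm moves only by the tool move_arm, never from a script. Its argument "moves" is one flat list of numbers, 7 for each row, row after row: the finger opening in cm, from 0 to 8.76, then the shift along the tool's x, y, z in cm, then the turn, a rotation vector about the tool's x, y, z in rad. A call has 1 to 8 rows; each row shifts and turns the commanded pose from where the row before left it, along the tool's axes as they then stand; what a row does not reach is not made up. A row lasts 1/10 s, in which the tool goes at most 50 mm and 8.59 degrees, less where a joint would pass 70% of its speed; a pose out of reach is approached as far as the arm can. A call with a gripper value outside its range is refused whole. The fingers move at their own pace and stop on an object; the grip force is fixed at half the most. Time passes only in rows, so rows that do not move let the fingers close. It gives the time, the measured TCP pose, the force, the opening and the grip force at its end, in the units of the state.
- ctrl.get_obs(): the state, without advancing time (a new reading comes with each control period).
- vision.snapshot(name): name is "scene" or "top"; returns (picture, depth): 480x640x3 uint8, red, green, blue; 480x640 float32, m along the optical axis (not along the pixel's ray), 0 where there is no reading.
- vision.camera_model(name): a dict with "vertical_fov" (degrees; the focal length in pixels is half the picture's height over the tangent of half this angle, whatever the lens; pixels are square), "cx", "cy" (the principal point, pixels), "D" ([k1, k2, p1, p2, k3] as OpenCV has them; the pictures are not rectified), "cam_to_world" (4x4, takes a point from camera to world coordinates). Camera axes: x right, y down, z forward; pixel columns grow to the right and rows downward; lengths in m; the calibration is good to about 2 mm. A picture is of the moment at which its call begins. camera_model takes no time and is no camera call.
- ctrl.close_job(): hands the job in; it is judged then, once.
The state is a dict: "clock": time; "joint_pos": joint angles; "qvel": joint speeds; "tau": joint torques, N m; "tool_pos": TCP position; "orientation": TCP orientation; "force": force on the tool from outside, world axes, zero at the start; "moment": the same for the moment, N m; "opening": finger opening in m; "gripper_force": force on a finger pad.
Only numpy, scipy, OpenCV 4.12 (cv2) and the standard library are available. Lean on these libraries where they do the work, as an engineer would, in place of code of your own. Each camera call takes 0.05 s, during which the arm holds its last target. There are 200 camera calls.

### The job

Take the filler cap from its wooden rest, fit it fully down into the slotted ring on top of the copper pot, and turn its handle clockwise until you feel the handle slip on the cap. Stop as soon as it slips, let go and leave the cap there; work gently, and leave the jar, bottle and beaker where they stand.

Things in the scene. Friction and masses are not known exactly. Their poses are not given: they have to be found in the camera images.
- cap: filler cap: steel disc 80 mm wide, 10 mm thick; 0.3 kg in all. Origin: centre of the disc's underside, z up. A flat key below it (38 mm along x, 6 mm along y) reaches 14 mm down. On top turns a black handle (bar). Handle and disc turn as one up to about 0.5 N m (a standing wrist reading may relax to 0.3); then the handle slips on at steady torque. Brass mark on the rim at +x
- bar (a point): point in the cap's handle, on its axis, 38 mm above the cap's origin (22 mm above the handle's foot). The handle is an upright black bar 50 mm long (its x), 14 mm thick (its y) and 36 mm tall, from 22 mm below this point to 14 mm above it, on a round foot 54 mm wide, 6 mm thick. At the start the bar lies along the cap's x, over the key. Turning it to the slip takes a firm grip, about 40 N
- pointer (a point): brass pointer on the foot of the cap's handle, under one end of the bar, 25 mm from the axis, 16 mm above the cap's origin; it turns with the handle. At the start it lies beside the cap's mark (cap's +x). After a slip it stands clockwise of the mark, seen from above: 5 to 30 degrees if stopped in time
- ring: steel ring 79 mm wide in the 92 mm copper collar on top of the pot, its top 163 mm above the bench. Origin: centre of its top face, z up. Its slot (along x, 41 mm long, 8.5 mm wide, 18 mm deep) takes the cap's key either way round; the cap's disc then lies flat on the ring, origins together. It turns clockwise from above, under 0.1 N m, to an unseen stop 0.4 to 1.1 rad on from the start
- park: low wooden ring fixed to the bench, 90 mm outside, 58 mm inside, 24 mm high; the cap's disc lies on its top at the start, key down in the middle. Origin: centre of its underside
- pot: fixed round copper pot, 172 mm wide at the belly (210 mm over its side grips), 136 mm high to the foot of its collar. Origin: centre of its underside; a small tap points along -x
- beaker: loose open glass beaker, 70 mm wide, 95 mm high. Origin: centre of its underside
- jar: loose amber glass jar with a lid, 84 mm wide, 140 mm high. Origin: centre of its underside
- flask: loose green glass bottle with a stopper, 72 mm wide, 210 mm high. Origin: centre of its underside
Not all that is in view belongs to the job. What is shaped like the cap but red is not meant.

How it is judged:
By the outcome, as a careful person would: the job done as asked, in the order asked, and still so for the second after the job is handed in, with the robot touching nothing.
It also fails if it takes over 61 s, if anything falls off the work surface, if the arm or the gripper's body presses on something with over 40 N, if the wrist force passes 120 N, or if a joint passes its speed limit or range.

## Working session

There is one attempt and no reset: what is moved stays moved. The work goes in short steps, Python scripts to look and compute and a tool call to move; the robot and the scene stay as the last step left them, time stands still between calls to the robot, and variables do not carry over. Pictures are saved under pics/ and viewed, at most 10 in all, crops included, and the job is handed in when it is done.

Besides the shell and the picture viewer there is one more tool, called after "Emit:" by a JSON object that holds its "api" and its "payload". move_arm: Moves the arm, as the interface text tells. Its arguments: {"type":"object","properties":{"moves":{"type":"array"}},"required":["moves"]}

```bash
mkdir -p pics; cat > h.py <<'E'
import numpy as np, cv2
from plant import ctrl, vision
def shot(n):
    im,d=vision.snapshot(n); np.savez(f'{n}.npz',im=im,d=d); return im,d
def load(n):
    z=np.load(f'{n}.npz'); return z['im'],z['d']
def K(n):
    m=vision.camera_model(n); f=240/np.tan(np.radians(m['vertical_fov'])/2)
    return np.array([[f,0,m['cx']],[0,f,m['cy']],[0,0,1]]),np.array(m['D'],float),np.array(m['cam_to_world'])
def cloud(n,d):
    k,D,T=K(n); v,u=np.mgrid[:480,:640]
    p=cv2.undistortPoints(np.stack([u,v],-1).reshape(-1,1,2).astype(np.float64),k,D).reshape(480,640,2)
    P=np.dstack([p*d[...,None],d]); return P@T[:3,:3].T+T[:3,3]
def pix(n,P):
    k,D,T=K(n); Ti=np.linalg.inv(T)
    return cv2.projectPoints(np.atleast_2d(P).astype(float),cv2.Rodrigues(Ti[:3,:3])[0],Ti[:3,3],k,D)[0].reshape(-1,2)
def plane(n,uv,z):
    "pixel -> world point at height z"
    k,D,T=K(n); p=cv2.undistortPoints(np.array(uv,float).reshape(-1,1,2),k,D).reshape(-1,2)
    r=np.c_[p,np.ones(len(p))]@T[:3,:3].T; o=T[:3,3]; return o+r*((z-o[2])/r[:,2])[:,None]
def save(im,name): cv2.imwrite('pics/'+name,im[...,::-1])
E
python3 - <<'E'
from h import *
for n in('scene','top'):
    im,d=shot(n); save(im,n+'0.png'); print(n,K(n)[2].round(3).tolist(),K(n)[1],K(n)[0][0,0],(d>0).mean())
print(ctrl.get_obs())
E
```

```text
scene [[-0.235, 0.602, -0.763, 1.623], [0.972, 0.138, -0.191, 0.259], [-0.009, -0.787, -0.617, 0.944], [0.0, 0.0, 0.0, 1.0]] [-0.05893731  0.          0.          0.          0.        ] 583.949626266396 0.9960091145833333
top [[-0.011, -0.998, 0.067, 0.508], [-1.0, 0.009, -0.025, 0.019], [0.024, -0.068, -0.997, 1.39], [0.0, 0.0, 0.0, 1.0]] [-0.13243736  0.          0.          0.          0.        ] 492.2286564779426 0.9960546875
{'clock': 0.1, 'joint_pos': array([-5.40796711e+01,  2.05860339e+01,  6.40048607e-01, -1.58033108e-02,
       -7.01350953e+01, -1.65069417e+01]), 'qvel': array([-0.0788347 , -0.09260855,  0.10542398,  0.09417629, -0.04967264,
       -0.03709404]), 'tau': array([ 4.80056369e-04, -5.84162521e+01,  2.93751007e+01,  7.01547280e+00,
        1.02054072e-02, -5.66768222e-05]), 'tool_pos': array([ 0.2241913 , -0.63624895,  0.23374488]), 'orientation': array([ 1.79918040e+02, -8.79467342e-03, -1.60591987e+02]), 'force': array([ 0.58126772, -0.04153789,  0.22872476]), 'moment': array([-0.02327694,  0.01383697, -0.02186823]), 'gripper_force': 0.0, 'opening': 0.08755565258230825}
```

View pics/scene0.png

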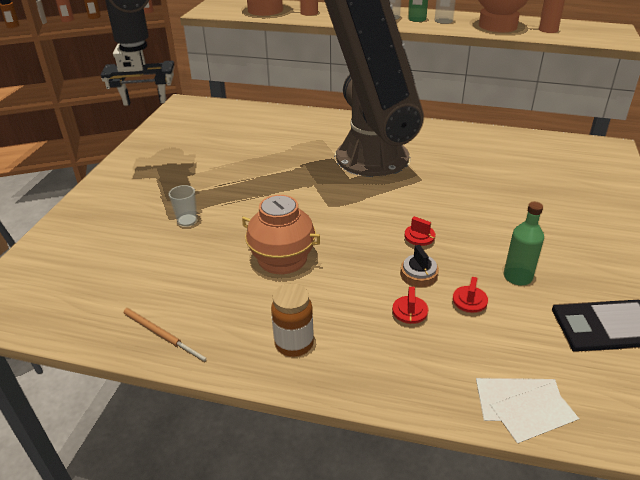

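View pics/top0.png

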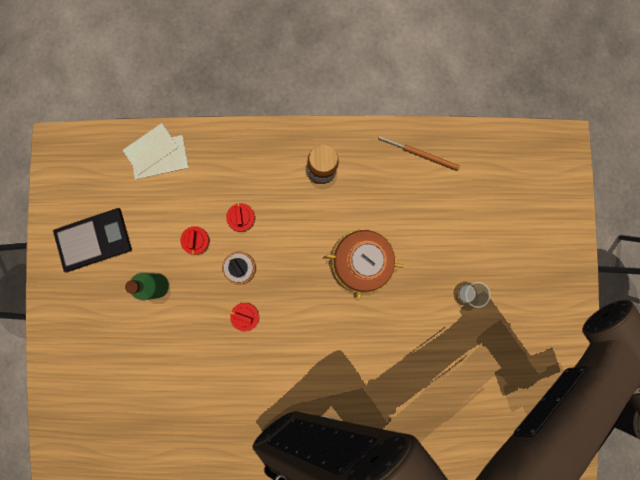

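The scene view shows the copper pot at (280,235). The black-handled cap on its wooden rest is at (420,265), with red look-alikes around it. In the top view the candidates are the black/steel cap at (239,267) and red caps at (240,217), (195,240) and (245,317). I choose the black one. The pot's ring is at (368,260), with its slot running down to the right. Next is a close crop plus measurements.

```bash
python3 - <<'E'
from h import *
im,d=load('top'); P=cloud('top',d)
a=cv2.resize(im[240:295,210:270],(400,366),interpolation=cv2.INTER_CUBIC)
b=cv2.resize(im[230:290,335:400],(400,366),interpolation=cv2.INTER_CUBIC)
save(np.hstack([a,b]),'crop.png')
im2,d2=load('scene'); P2=cloud('scene',d2)
# handle: black high points
for n,I,Q in(('top',im,P),('scene',im2,P2)):
    c=plane('top',[(239,267)],.07)[0]; r=np.hypot(Q[...,0]-c[0],Q[...,1]-c[1])
    m=(r<.06)&(Q[...,2]>.066)&(Q[...,2]<.085); q=Q[m]; 
    if len(q)>5:
        w,V=np.linalg.eigh(np.cov(q[:,:2].T)); rc,(wd,ht),an=cv2.minAreaRect((q[:,:2]*1000).astype(np.float32))
        print(n,'bar',len(q),q.mean(0).round(4),'rect',np.round(rc,1),round(wd,1),round(ht,1),an,'pca',np.degrees(np.arctan2(V[1,1],V[0,1])))
    m=(r<.055)&(Q[...,2]>.025)&(Q[...,2]<.042)&(I.min(-1)>110); q=Q[m]
    if len(q)>5: print('  disc',len(q),np.round(cv2.minEnclosingCircle((q[:,:2]*1000).astype(np.float32)),1) if 0 else cv2.minEnclosingCircle((q[:,:2]*1000).astype(np.float32)),np.median(q[:,2]))
    c=plane('top',[(368,261)],.163)[0]; r=np.hypot(Q[...,0]-c[0],Q[...,1]-c[1])
    m=(r<.06)&(Q[...,2]>.155)&(Q[...,2]<.172); q=Q[m]; print('  collar',len(q),cv2.minEnclosingCircle((q[:,:2]*1000).astype(np.float32)),np.median(q[:,2]))
    m=(r<.03)&(I.max(-1)<110); v,u=np.nonzero(m); q=plane(n,np.c_[u,v],.163)[:,:2]
    w,V=np.linalg.eigh(np.cov(q.T)); print('  slot',len(q),q.mean(0).round(4),np.sqrt(12*w).round(4),np.degrees(np.arctan2(V[1,1],V[0,1])))
E
```

```text
top bar 106 [0.5376 0.2089 0.0758] rect [537.5 208.9] 49.8 14.2 33.186180114746094 pca -146.65015925215522
  disc 310 ((538.4583129882812, 209.64645385742188), 39.65694808959961) 0.03382240308165496
  collar 989 ((551.074951171875, -131.31398010253906), 47.03818130493164) 0.16347811739705187
  slot 41 [ 0.5518 -0.1333] [0.0067 0.0406] 50.416605955694266
scene bar 116 [0.5442 0.2133 0.0731] rect [542.6 213.3] 50.6 15.5 34.40105438232422 pca -145.22689762285944
  disc 236 ((539.1885375976562, 214.23870849609375), 44.0225715637207) 0.032324654597211955
  collar 755 ((553.797607421875, -127.21383666992188), 50.18929672241211) 0.16124588234035708
  slot 242 [1.0639 0.0549] [0.0234 0.6674] -160.10286115083738
```

View pics/crop.png

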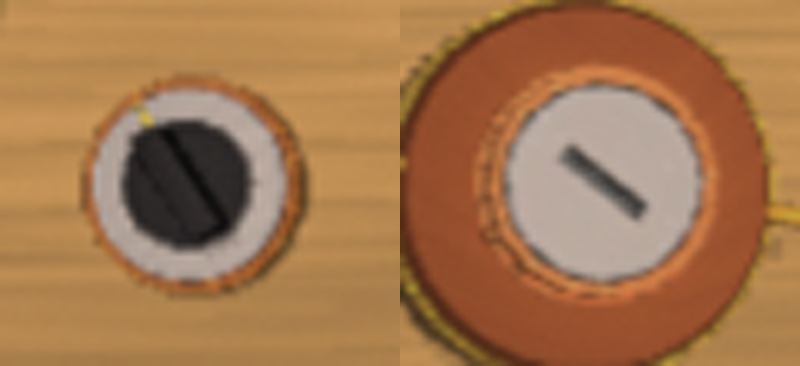

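The left crop shows the steel disc with a black bar and a brass mark at its upper left, at about (147,115). That gives a cap yaw of about 33°, so this is the right cap. The right crop shows the slot running from (565,150) to (645,212), a yaw of about 51°. Next I refine the ring and work out the first move.

```bash
cat >> h.py <<'E'
from scipy.spatial.transform import Rotation as R
def delta(pos,yaw):
    o=ctrl.get_obs(); A=R.from_euler('xyz',o['orientation'],degrees=True); B=R.from_euler('xyz',[180,0,yaw],degrees=True)
    print('now',o['tool_pos'].round(4),o['orientation'].round(2),'t',o['clock'],'F',o['force'].round(1),'M',o['moment'].round(3))
    print('shift cm',(A.inv().apply(np.array(pos)-o['tool_pos'])*100).round(2),'turn rad',(A.inv()*B).as_rotvec().round(3))
def slot(n='top',show=False):
    im,d=load(n); g=im.astype(np.float32).mean(-1)
    c=plane('top',[(368,261)],.163)[0]
    # rectified map on ring plane, 0.25 mm
    s=.00025; xs=c[0]+(np.arange(400)-200)*s; ys=c[1]+(np.arange(400)-200)*s
    X,Y=np.meshgrid(xs,ys); uv=pix(n,np.c_[X.ravel(),Y.ravel(),np.full(X.size,.163)]).astype(np.float32).reshape(400,400,2)
    r=cv2.remap(im,uv[...,0],uv[...,1],cv2.INTER_CUBIC); return r,xs,ys
E
python3 - <<'E'
from h import *
for n in('top','scene'):
    r,xs,ys=slot(n); save(r,'rect_'+n+'.png'); sat=r.max(-1).astype(int)-r.min(-1)
    ring=((sat<45)&(r.mean(-1)>130)).astype(np.uint8); k,lab,st,ce=cv2.connectedComponentsWithStats(ring)
    i=1+np.argmax(st[1:,4]); cs,_=cv2.findContours((lab==i).astype(np.uint8),cv2.RETR_EXTERNAL,cv2.CHAIN_APPROX_NONE)
    e=cv2.fitEllipse(max(cs,key=len)); cx,cy=xs[0]+e[0][0]*.00025,ys[0]+e[0][1]*.00025
    yy,xx=np.mgrid[:400,:400]; rr=np.hypot(xx-e[0][0],yy-e[0][1])*.25
    m=(rr<28)&(r.mean(-1)<140); p=np.c_[xs[xx[m]],ys[yy[m]]]; w,V=np.linalg.eigh(np.cov(p.T))
    print(n,'ring',cx,cy,np.array(e[1])*.25,'slot',p.mean(0),np.sqrt(12*w),np.degrees(np.arctan2(V[1,1],V[0,1])))
delta([.5376,.2089,.16],-146.8)
E
```

```text
top ring 0.5513749921933974 -0.13266242606715012 [77.86788177 78.45627594] slot [ 0.55166784 -0.13300191] [0.00932552 0.04173084] 50.69161496075307
scene ring 0.554480384649452 -0.12936697013453294 [77.02987671 78.13709259] slot [ 0.55407384 -0.12956378] [0.00902752 0.04169293] 50.71420774584709
now [ 0.2242 -0.6362  0.2337] [ 1.7992e+02 -1.0000e-02 -1.6059e+02] t 0.1 F [ 0.6 -0.   0.2] M [-0.023  0.014 -0.022]
shift cm [-57.64  69.29   7.46] turn rad [ 0.001  0.    -0.241]
```

Emit:
{"api": "move_arm", "payload": {"moves": [5,-2,2.4,0,0,0,0,5,-3,3.6,0,0,0,0,5,-3,3.6,0,0,0,0,5,-3,3.6,0,0,0,0,5,-3,3.6,0,0,0,0,5,-3,3.6,0,0,0,0,5,-3,3.6,0,0,0,0,5,-3,3.6,0,0,0,0]}}

```text
clock: 0.9
tool_pos: [0.3496, -0.2981, 0.2344]
orientation: [180.0, 0.0, -160.6]
force: [1.7, 0.1, 0.9]
opening: 0.0503
gripper_force: 0.0
```

Emit:
{"api": "move_arm", "payload": {"moves": [5,-3,3.6,0,0,0,0,5,-3,3.6,0,0,0,0,5,-3,3.6,0,0,0,0,5,-3,3.6,0,0,0,0,5,-3,3.6,0,0,0,0,5,-3,3.6,0,0,0,0,5,-3,3.6,0,0,0,0,5,-3,3.6,0,0,0,0]}}

```text
clock: 1.7
tool_pos: [0.4802, 0.0535, 0.2346]
orientation: [180.0, 0.0, -160.6]
force: [1.5, -1.7, 1.3]
opening: 0.05
gripper_force: 0.0
```

Emit:
{"api": "move_arm", "payload": {"moves": [5,-3,3.6,0,0,0,0,5,-3,3.6,0,0,0,0,5,-2,2.4,0,0,0,0,5,-1,1.2,0,0,0,0,5,0,0,2,0,0,-0.12,5,0,0,2,0,0,-0.12,5,0,0,2,0,0,0,5,0,0,0,0,0,0]}}

```text
clock: 2.5
tool_pos: [0.5273, 0.1818, 0.1718]
orientation: [180.0, -0.3, -146.9]
force: [-0.3, -1.1, 0.8]
opening: 0.0495
gripper_force: 0.0
```

```bash
python3 - <<'E'
from h import *
delta([.539,.2106,.10],-146.8)
im,d=shot('scene'); save(cv2.resize(im[150:330,330:530],(800,720))[:600],'s1.png')
im,d=shot('top'); print(ctrl.get_obs()['joint_pos'],ctrl.get_obs()['opening'])
E
```

```text
now [0.5273 0.1818 0.1718] [ 179.98   -0.31 -146.9 ] t 2.5 F [-0.3 -1.1  0.8] M [-0.046  0.088 -0.022]
shift cm [-2.59  1.77  7.17] turn rad [ 0.    -0.005 -0.002]
[ 3.91047851e+01  1.25056344e+01 -1.88557756e+01  2.16633603e-02
 -5.86803733e+01 -9.59921390e+01] 0.05010575165167027
```

Emit:
{"api": "move_arm", "payload": {"moves": [5,-1.3,0.9,2,0,-0.005,0,5,-1.3,0.9,2,0,0,0,5,0,0,2,0,0,0,5,0,0,1,0,0,0,5,0,0,0,0,0,0]}}

```text
clock: 3.1
tool_pos: [0.5409, 0.2122, 0.1043]
orientation: [-180.0, 0.2, -146.9]
force: [-1.0, -0.8, 0.1]
opening: 0.0499
gripper_force: 0.0
```

```bash
python3 - <<'E'
from h import *
delta([.539,.2106,.053],-146.8)
im,d=shot('scene'); save(cv2.resize(im[175:310,350:530],(800,600),interpolation=cv2.INTER_CUBIC),'s2.png')
E
```

```text
now [0.5409 0.2122 0.1043] [-179.99    0.2  -146.86] t 3.1 F [-1.  -0.8  0.1] M [ 0.025  0.003 -0.014]
shift cm [ 0.27 -0.03  5.12] turn rad [-0.     0.004 -0.001]
```

View pics/s2.png

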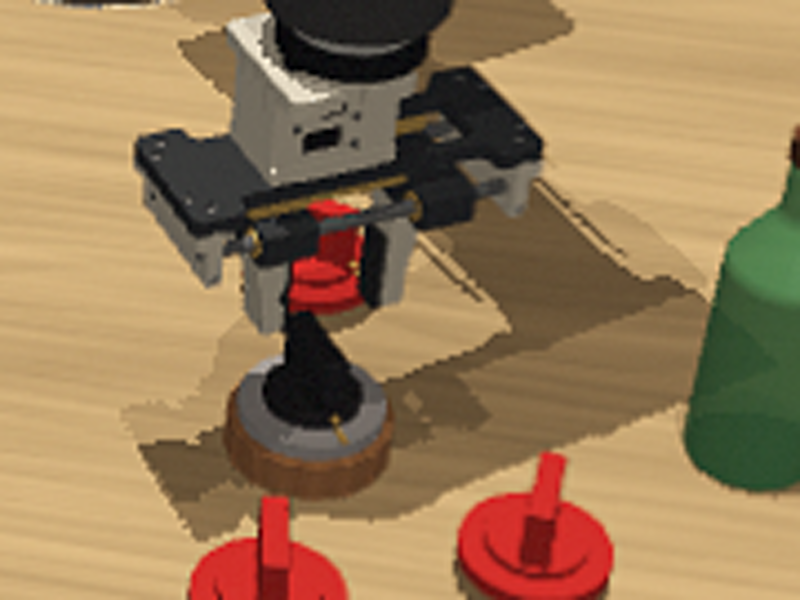

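The fingers straddle the black bar: tips at (265,330) and (385,300), bar top at about (310,330). I'm descending and closing.

Emit:
{"api": "move_arm", "payload": {"moves": [5,0.2,0,2,0,0.004,0,5,0,0,2,0,0,0,5,0,0,1.1,0,0,0,5,0,0,0,0,0,0,1.2,0,0,0,0,0,0,1.2,0,0,0,0,0,0,1.2,0,0,0,0,0,0,1.2,0,0,0,0,0,0]}}

```text
clock: 3.95
tool_pos: [0.54, 0.212, 0.0543]
orientation: [180.0, 0.1, -146.8]
force: [-0.2, -0.2, -0.0]
opening: 0.0237
gripper_force: 0.0
```

```bash
python3 - <<'E'
from h import *
delta([.539,.2106,.053],-146.8)
E
```

```text
now [0.54   0.212  0.0543] [ 1.8000e+02  1.2000e-01 -1.4683e+02] t 3.95 F [-0.2 -0.2 -0. ] M [0.05  0.059 0.038]
shift cm [ 0.16 -0.06  0.13] turn rad [ 0.     0.002 -0.001]
```

Emit:
{"api": "move_arm", "payload": {"moves": [1.6,0.15,0,0.1,0,0,0,0.5,0,0,0,0,0,0,0.5,0,0,0,0,0,0,0.5,0,0,0,0,0,0]}}

```text
clock: 4.35
tool_pos: [0.5382, 0.2109, 0.0527]
orientation: [180.0, 0.0, -146.8]
force: [-2.1, 0.8, 1.3]
opening: 0.014
gripper_force: 30.0
```

Emit:
{"api": "move_arm", "payload": {"moves": [0.5,0,0,-0.5,0,0,0,0.5,0,0,-1.5,0,0,0,0.5,0,0,-3,0,0,0,0.5,0,0,-3,0,0,0,0.5,0,0,-3,0,0,0,0.5,0,0,-3,0,0,0,0.5,0,0,-2,0,0,0,0.5,0,0,0,0,0,0]}}

```text
clock: 5.15
tool_pos: [0.5397, 0.2115, 0.2159]
orientation: [-180.0, 0.4, -146.8]
force: [0.3, -0.2, -2.4]
opening: 0.0138
gripper_force: 30.0
```

```bash
python3 - <<'E'
from h import *
delta([.5528,-.1311,.163+.014+.029+.03],-129.2)
for n in('top','scene'):
    im,d=shot(n); P=cloud(n,d)
    save(im,'lift_'+n+'.png')
im,d=load('scene'); o=ctrl.get_obs(); u,v=pix('scene',o['tool_pos'])[0].astype(int); print(u,v,o['opening'],o['gripper_force'])
save(cv2.resize(im[v-60:v+60,u-70:u+70],(700,600),interpolation=cv2.INTER_CUBIC),'s3.png')
E
```

```text
now [0.5397 0.2115 0.2159] [-179.99    0.37 -146.82] t 5.15 F [ 0.3 -0.2 -2.4] M [ 0.068 -0.081  0.019]
shift cm [ 17.63 -29.39  -2.12] turn rad [-0.001  0.006 -0.308]
425 201 0.013902891872414102 29.99967724084854
```

View pics/s3.png

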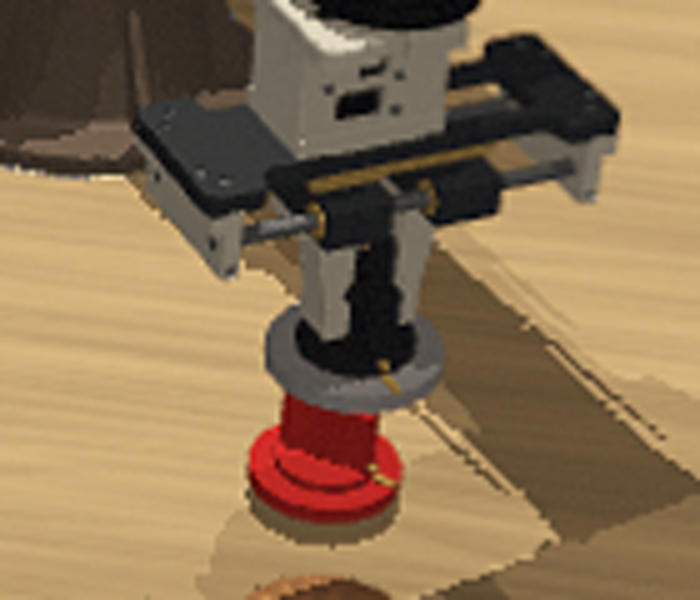

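The cap is held upright, with its disc at about (355,360) in the crop and the brass mark at (388,375). The bar is square in the jaws. I'm carrying it over the ring.

Emit:
{"api": "move_arm", "payload": {"moves": [0.5,0,0,-1.5,0,0,0,0.5,1,-1.7,-1.5,0,0,0,0.5,2,-3.4,0,0,0,0,0.5,2.4,-4,0,0,0,0,0.5,2.4,-4,0,0,0,0,0.5,2.4,-4,0,0,0,0,0.5,2.4,-4,0,0,0,0,0.5,2.4,-4,0,0,0,0]}}

```text
clock: 6.05
tool_pos: [0.5489, -0.0838, 0.2415]
orientation: [179.9, -0.0, -146.8]
force: [1.4, -0.1, -1.9]
opening: 0.0141
gripper_force: 30.0
```

Emit:
{"api": "move_arm", "payload": {"moves": [0.5,1.6,-2.7,0,0,0,0,0.5,0.8,-1.3,0,0,0,0,0.5,0.2,-0.3,0,0,0,-0.1,0.5,0,0,0,0,0,-0.1,0.5,0,0,0,0,0,-0.1,0.5,0,0,0,0,0,0,0.5,0,0,0,0,0,0]}}

```text
clock: 6.75
tool_pos: [0.5514, -0.1315, 0.2418]
orientation: [180.0, 0.0, -129.8]
force: [0.4, 0.1, -2.1]
opening: 0.0132
gripper_force: 30.0
```

```bash
python3 - <<'E'
from h import *
delta([.5528,-.1311,.163+.014+.029+.01],-129.2)
im,d=shot('scene');im2,_=shot('top'); o=ctrl.get_obs(); u,v=pix('scene',o['tool_pos']-[0,0,.03])[0].astype(int); print(u,v)
save(cv2.resize(im[v-40:v+35,u-50:u+50],(800,600),interpolation=cv2.INTER_CUBIC),'s4.png')
E
```

```text
now [ 0.5514 -0.1315  0.2418] [ 1.7997e+02  2.0000e-02 -1.2981e+02] t 6.75 F [ 0.4  0.1 -2.1] M [ 0.058 -0.016 -0.009]
shift cm [-0.12 -0.08  2.58] turn rad [ 0.001  0.    -0.011]
276 186
```

View pics/s4.png

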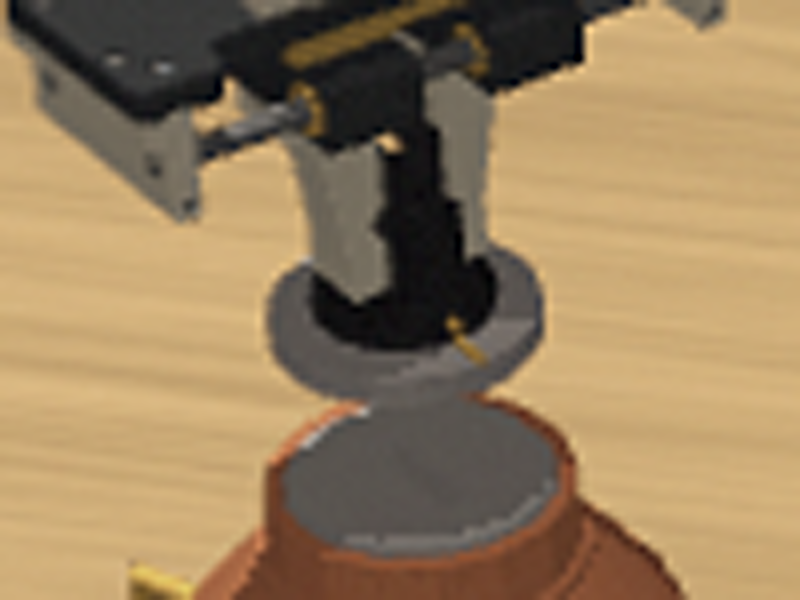

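```bash
cat > fit.py <<'E'
from h import *
from scipy.optimize import minimize
def disc(n='scene',dz=.0287,show=True):
    im,d=load(n); o=ctrl.get_obs(); t=o['tool_pos']; z0=t[2]-dz
    sat=im.max(-1).astype(int)-im.min(-1)
    S=8; c0=pix(n,t-[0,0,.025])[0]; u0,v0=(c0-[32,16]).astype(int); W,H=64,44
    g=cv2.resize(sat[v0:v0+H,u0:u0+W].astype(np.float32),(W*S,H*S),interpolation=cv2.INTER_LINEAR)
    P=cloud(n,d)[v0:v0+H,u0:u0+W]; 
    th=np.linspace(0,2*np.pi,90)
    ringc=np.array([.5543,-.1295])
    rp=pix(n,np.c_[ringc[0]+.048*np.cos(th),ringc[1]+.048*np.sin(th),np.full(90,.163)])
    rm=np.zeros((H*S,W*S),np.uint8); cv2.fillPoly(rm,[(((rp-[u0,v0])+.5)*S).astype(np.int32)],1)
    def hull(x,y):
        C=np.vstack([np.c_[x+.04*np.cos(th),y+.04*np.sin(th),np.full(90,z)] for z in(z0,z0+.01)])
        q=((pix(n,C)-[u0,v0])+.5)*S; m=np.zeros((H*S,W*S),np.uint8); cv2.fillConvexPoly(m,cv2.convexHull(np.round(q*16).astype(np.int32)),1,shift=4); return m,q
    obj=(g<55).astype(np.uint8)
    yy=np.arange(H*S)[:,None]
    def cost(p):
        m,q=hull(*p); roi=(rm==0)&(yy>q[90:,1].mean()-2*S) 
        return ((m!=obj)&roi).sum()+0.
    best=min(((cost((t[0]+a,t[1]+b)),a,b) for a in np.arange(-.005,.0091,.0005) for b in np.arange(-.005,.0091,.0005)))
    r=minimize(lambda p:cost(np.array(p)/1000),[(t[0]+best[1])*1000,(t[1]+best[2])*1000],method='Nelder-Mead',options=dict(initial_simplex=np.array([[0,0],[.6,0],[0,.6]])+[(t[0]+best[1])*1000,(t[1]+best[2])*1000]))
    print(best,'disc in',n,r.x.round(2),'cost px',r.fun/S/S,'TCP',(t*1000).round(1))
    return r.x
if __name__=='__main__': disc()
E
python3 fit.py; python3 - <<'E'
from h import *
im,d=load('scene'); print((im.max(-1).astype(int)-im.min(-1))[186:206,252:304:2])
E
```

```text
(np.float64(864.0), np.float64(0.0024999999999999935), np.float64(0.0009999999999999948)) disc in scene [ 554.13 -130.34] cost px 13.203125 TCP [ 551.6 -131.5  242.1]
[[ 87  89  90  92   5  10  11   2   2   2   3   5   1   1   1 100   8   5
   13  13  11  92  85  85  85  85]
 [ 86  87  87  91  10  10  10   9   2   3   3   1   1   2   1  40  12  13
   14  14   6  91  88  88  86  84]
 [ 86  85  87  91  20   9  10   9   3   2   3   3   2   1   4  23  41  10
   13  12   5  89  86  85  84  86]
 [ 87  85  85  88  18   9  10  10  10   8   4   1   2   4   4  23  98  15
   12   9   9  88  88  85  86  86]
 [ 85  85  85  86  37   7  10   8   9  10  11  11  10  11  10  10  55  56
   10   7  62  88  88  88  86  87]
 [ 88  86  86  85  67   7  10   9  10   8  10  10  10  13  13  14   7  43
    8   9  90  86  87  88  88  87]
 [ 87  86  86  88  92  20   8   9  11  10  11  10  13  11  14  13   8   6
    6  61  89  88  88  88  89  87]
 [ 87  85  83  86  86  67   7   8   9  10  10  12  11  10   8  12   8   6
   20  88  88  87  87  85  85  85]
 [ 84  83  84  84  85  87  46   7   6   7  11  10  11  12   9
[... 547 characters left out ...]
10  10   9
    9   6  47  65  84  83  84  84]
 [ 84  83  84  85  86 103  66   9   9  11  10   9  10  11  10  10  10   9
    9   9   6  64  79  85  84  85]
 [ 86  85  85  85  84 114  17  10  10   9   7   7   9   9  11   9  11  10
   10  10   9  31  63  86  87  86]
 [ 85  84  86  85  99  88   7  10   9  11   9  10  10   9  11  11   9  10
   10  11  10   5  66  87  87  86]
 [ 83  86  87  87 115  21  10  10  11  10   9   8  10   9  11  11  10  11
   10  10  10   8  65  87  87  87]
 [ 83  82  85  87  66   9   9  10  11  11  10   9   9  10   9  11  10  11
    9  10  10   6  88  82  85  85]
 [ 87  86  84  84  67   9  10  10   9  10  10   9   9  10   8  10   9  10
   10  10  10   6  87  85  87  87]]
```

The disc sits right above the ring in the same camera, needing about +0.2 mm in x, +0.9 mm in y and +0.5° of yaw.

```bash
python3 - <<'E'
from h import *
delta([.5518,-.1307,.2097],-129.3)
E
```

```text
now [ 0.5516 -0.1315  0.2421] [ 1.7999e+02  3.0000e-02 -1.2976e+02] t 6.85 F [ 0.8  0.3 -2.2] M [ 0.052  0.053 -0.036]
shift cm [-0.07  0.03  3.24] turn rad [ 0.     0.001 -0.008]
```

Emit:
{"api": "move_arm", "payload": {"moves": [0.5,-0.07,0.03,1,0,0,-0.008,0.5,0,0,1.2,0,0,0,0.5,0,0,0.8,0,0,0,0.5,0,0,0.2,0,0,0,0.5,0,0,0,0,0,0]}}

```text
clock: 7.35
tool_pos: [0.5518, -0.1309, 0.2097]
orientation: [180.0, -0.0, -129.2]
force: [-0.2, -0.2, -2.6]
opening: 0.014
gripper_force: 30.0
```

```bash
python3 - <<'E'
from h import *
shot('scene'); import fit; fit.disc()
delta([.5518,-.1307,.1917],-129.3)
E
```

```text
(np.float64(110.0), np.float64(0.005999999999999991), np.float64(0.002999999999999993)) disc in scene [ 557.98 -127.93] cost px 1.65625 TCP [ 552.1 -130.9  210.3]
now [ 0.5521 -0.1309  0.2103] [-1.7999e+02  3.0000e-02 -1.2919e+02] t 7.4 F [ 0.4 -0.  -1.9] M [ 0.05   0.052 -0.037]
shift cm [0.   0.03 1.86] turn rad [-0.     0.001  0.002]
```

Emit:
{"api": "move_arm", "payload": {"moves": [0.5,0,0,0.2,0,0,0,0.5,0,0,0.2,0,0,0,0.5,0,0,0.2,0,0,0,0.5,0,0,0,0,0,0]}}

```text
clock: 7.8
tool_pos: [0.5519, -0.1308, 0.2042]
orientation: [180.0, 0.0, -129.2]
force: [-0.6, -0.1, -3.1]
opening: 0.0136
gripper_force: 30.0
```

Emit:
{"api": "move_arm", "payload": {"moves": [0.5,0,0,0.15,0,0,0,0.5,0,0,0.15,0,0,0,0.5,0,0,0,0,0,0]}}

```text
clock: 8.1
tool_pos: [0.5519, -0.1308, 0.2012]
orientation: [-180.0, 0.0, -129.2]
force: [0.5, -0.3, -2.4]
opening: 0.0135
gripper_force: 30.0
```

The key is entering the slot freely.

Emit:
{"api": "move_arm", "payload": {"moves": [0.5,0,0,0.2,0,0,0,0.5,0,0,0.2,0,0,0,0.5,0,0,0.2,0,0,0,0.5,0,0,0.1,0,0,0,0.5,0,0,0,0,0,0]}}

```text
clock: 8.6
tool_pos: [0.5519, -0.1308, 0.1942]
orientation: [-180.0, 0.0, -129.2]
force: [0.3, 0.2, -1.8]
opening: 0.0139
gripper_force: 30.0
```

Emit:
{"api": "move_arm", "payload": {"moves": [0.5,0,0,0.1,0,0,0,0.5,0,0,0.1,0,0,0,0.5,0,0,0.05,0,0,0,0.5,0,0,0,0,0,0]}}

```text
clock: 9.0
tool_pos: [0.5521, -0.1308, 0.1922]
orientation: [-180.0, 0.1, -129.2]
force: [-0.1, 0.3, 0.6]
opening: 0.0138
gripper_force: 30.0
```

```bash
python3 - <<'E'
from h import *
delta([.5518,-.1307,.1917],-129.3)
E
```

```text
now [ 0.5521 -0.1308  0.1922] [-1.7997e+02  6.0000e-02 -1.2919e+02] t 9.0 F [-0.1  0.3  0.6] M [0.161 0.314 0.025]
shift cm [0.01 0.03 0.05] turn rad [-0.001  0.001  0.002]
```

The cap is seated: the tool is carrying about 3 N less. I'm now turning clockwise, which is + about tool z, and staying short of the earliest possible stop.

Emit:
{"api": "move_arm", "payload": {"moves": [0.5,0,0,0.03,0,0,0.03,0.5,0,0,0,0,0,0.05,0.5,0,0,0,0,0,0.05,0.5,0,0,0,0,0,0.05,0.5,0,0,0,0,0,0.05,0.5,0,0,0,0,0,0.05,0.5,0,0,0,0,0,0.05,0.5,0,0,0,0,0,0]}}

```text
clock: 9.8
tool_pos: [0.5522, -0.1311, 0.1921]
orientation: [-180.0, 0.1, -148.2]
force: [-0.7, 0.2, 2.7]
opening: 0.0141
gripper_force: 30.0
```

```bash
cat > st.py <<'E'
from h import *
o=ctrl.get_obs(); print(o['tool_pos'].round(4),o['orientation'].round(2),'t',o['clock'],'F',o['force'].round(1),'M',o['moment'].round(3),'open',round(o['opening'],4),o['gripper_force'],o['joint_pos'][5].round(1))
E
python3 st.py
```

```text
[ 0.5522 -0.1311  0.1921] [-1.7997e+02  7.0000e-02 -1.4821e+02] t 9.8 F [-0.7  0.2  2.7] M [-0.088  0.564  0.025] open 0.0141 30.00206708908081 -64.6
```

Emit:
{"api": "move_arm", "payload": {"moves": [0.5,0,0,0,0,0,0.03,0.5,0,0,0,0,0,0.03,0.5,0,0,0,0,0,0.03,0.5,0,0,0,0,0,0.03]}}

```text
clock: 10.2
tool_pos: [0.5522, -0.1311, 0.1921]
orientation: [-180.0, 0.1, -155.1]
force: [-2.1, -1.5, 6.0]
opening: 0.014
gripper_force: 30.0
```

```bash
python3 st.py
```

```text
[ 0.5522 -0.1311  0.1921] [-1.7997e+02  7.0000e-02 -1.5510e+02] t 10.2 F [-2.1 -1.5  6. ] M [-0.395  0.906  0.071] open 0.014 30.001879334449768 -71.5
```

Emit:
{"api": "move_arm", "payload": {"moves": [0.5,0,0,-0.02,0,0,0.03,0.5,0,0,0,0,0,0.03,0.5,0,0,0,0,0,0.03,0.5,0,0,0,0,0,0.02]}}

```text
clock: 10.6
tool_pos: [0.5521, -0.1311, 0.1921]
orientation: [-180.0, 0.1, -161.4]
force: [-2.3, -2.2, 5.2]
opening: 0.0139
gripper_force: 30.0
```

```bash
python3 st.py
```

```text
[ 0.5521 -0.1311  0.1921] [-1.7999e+02  6.0000e-02 -1.6141e+02] t 10.6 F [-2.3 -2.2  5.2] M [-0.766  0.707  0.045] open 0.0139 30.002129673957825 -77.8
```

Still free (0.05 N m, 32° turned). Continuing.

Emit:
{"api": "move_arm", "payload": {"moves": [0.5,0,0,0,0,0,0.03,0.5,0,0,0,0,0,0.03,0.5,0,0,0,0,0,0.03,0.5,0,0,0,0,0,0.02]}}

```text
clock: 11.0
tool_pos: [0.5521, -0.1311, 0.1921]
orientation: [-180.0, 0.1, -167.7]
force: [-1.5, -1.8, 4.9]
opening: 0.0138
gripper_force: 30.0
```

```bash
python3 st.py
```

```text
[ 0.5521 -0.1311  0.1921] [-1.7999e+02  6.0000e-02 -1.6770e+02] t 11.0 F [-1.5 -1.8  4.9] M [-0.824  0.825  0.05 ] open 0.0138 30.00218152999878 -84.1
```

Emit:
{"api": "move_arm", "payload": {"moves": [0.5,0,0,0,0,0,0.03,0.5,0,0,0,0,0,0.03,0.5,0,0,0,0,0,0.03,0.5,0,0,0,0,0,0.02]}}

```text
clock: 11.4
tool_pos: [0.5521, -0.1303, 0.1921]
orientation: [179.9, 0.1, -174.0]
force: [-2.8, 3.0, 6.0]
opening: 0.0138
gripper_force: 30.2
```

```bash
python3 st.py
```

```text
[ 0.5521 -0.1303  0.1921] [ 1.7995e+02  7.0000e-02 -1.7396e+02] t 11.4 F [-2.8  3.   6. ] M [0.66  0.987 0.532] open 0.0138 30.150067806243896 -90.4
```

Emit:
{"api": "move_arm", "payload": {"moves": [0.5,0,0,0,0,0,0.03,0.5,0,0,0,0,0,0.03]}}

```text
clock: 11.6
tool_pos: [0.5521, -0.1303, 0.1921]
orientation: [179.9, 0.1, -177.4]
force: [-2.4, 1.9, 6.5]
opening: 0.0141
gripper_force: 30.2
```

```bash
python3 st.py; python3 - <<'E'
from h import *
im,d=shot('scene'); o=ctrl.get_obs(); u,v=pix('scene',o['tool_pos']-[0,0,.02])[0].astype(int)
save(cv2.resize(im[v-28:v+32,u-40:u+40],(800,600),interpolation=cv2.INTER_CUBIC),'s5.png'); print(u,v)
E
```

```text
[ 0.5521 -0.1303  0.1921] [ 1.7994e+02  7.0000e-02 -1.7739e+02] t 11.6 F [-2.4  1.9  6.5] M [0.725 1.052 0.496] open 0.0141 30.15082150697708 -93.8
277 200
```

View pics/s5.png

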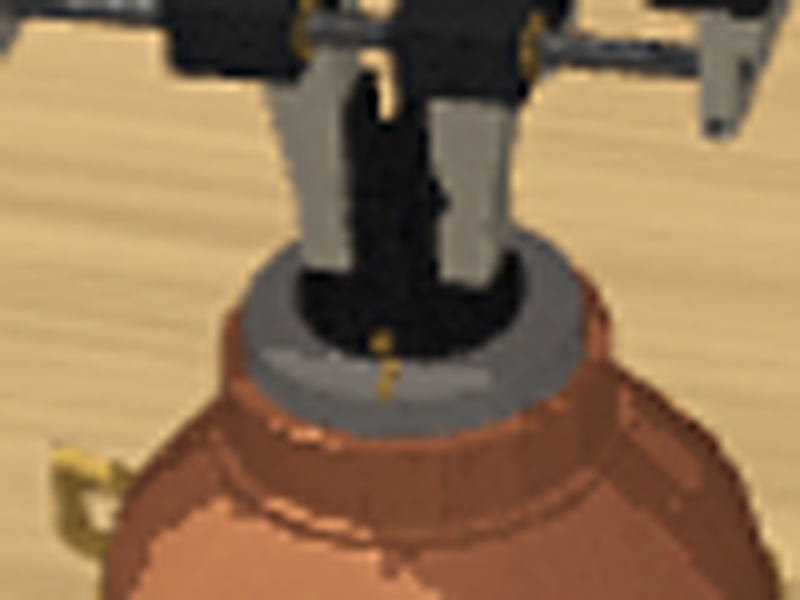

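The cap is flush on the ring. The pointer is at (382,342) and the mark at (388,380), so the pointer has just started to move clockwise past the mark. Torque is steady at about 0.5 N m, which means it is slipping. Checking the slip angle.

```bash
cat > slip.py <<'E'
from h import *
im,d=load('scene'); c=np.array([.5544,-.1295])
I=im.astype(int); g=(I[...,0]-I[...,2])
u0,v0=pix('scene',[.59,-.13,.176])[0].astype(int)
print(u0,v0); print(g[v0-6:v0+7,u0-9:u0+10]); print(I.mean(-1).astype(int)[v0-6:v0+7,u0-9:u0+10])
for uv,z in(((237+38.2-.5,172+34.2-.5),.179),((237+38.8-.5,172+38-.5),.173)):
    p=plane('scene',[uv],z)[0,:2]-c; print(np.hypot(*p),np.degrees(np.arctan2(p[1],p[0])))
E
python3 slip.py
```

```text
272 208
[[  9  10  11   6   1   1   4   3   0  -2   1   0  -2  -2  -5  -3   3   0
   -3]
 [  8   9   9   8   3   2   2  -4  -2  -2   0  -4  -2   2   1   0   2   3
    3]
 [  9   9  10  10   7   1  -2   0   1   1   0   3   3  -3   1  -2   1   1
    4]
 [ 10  11  10  10  13   3   0   0   1   1   0  33  50   8  -1   2   1   0
    1]
 [  9  10  10   8   8   9   6   2   0  -2  -6  69  78  17   0  -3   2  -3
   -2]
 [ 10  13  13  13  11  10  11  13   9   4   3  15  42  21   0   2  -1   1
    1]
 [  8  14  12  13  13  14  13  13  13  14  12   6  75  82  17  10   9  10
   10]
 [  6   9  11  13  13  13  13  13  14  14  12  10  73  62  14  12  13  14
   13]
 [ 12   9   9   8  10  13  13  13  13  13  10  31  97  39  12  13  13  14
   14]
 [ 37  12  10   7  10   9   9  12  12  12  11  27  76  27  12  12  14  13
   11]
 [ 89  57  14   7   9   8  11   9  10  11  10   7  26  11   8  11  10  10
   10]
 [ 81  94  75  33  10   8   8   7   9   9  10  10   9   9   9  10   9   9
    8]
 [ 67 103  91  95  78  47  27  12  11   8   7   8   8   7   8   8   8  10
   12]]
[[ 84  85  87  58  25  10  14  17  18 
[... 393 characters left out ...]
 87 116  66  43  33  38  50  35  26  26  21  23
   24]
 [ 78 103 110 112 112 111 112 113 113 115 116  94 105 112  95  93  73  87
   89]
 [ 80  84  91 108 109 110 111 110 110 111 111 112 106  86 111 113 114 112
  113]
 [ 86  84  83  83  94 103 107 107 109 110 111 109 106 110 110 110 110 109
  110]
 [ 93  87  85  84  88  87  82  95  97 102 109 104  91  99 107 109 107 104
  103]
 [ 94  91  88  86  86  88  89  86  89  88  89  89  89  89  83  89  88  89
   88]
 [ 86  95  94  85  85  87  88  87  87  88  88  89  89  90  85  89  89  89
   88]
 [ 72 117  96  97  96  97  78  89  90  90  90  91  88  88  88  88  88  90
   90]]
0.027590521209092087 3.939333004436256
0.033990943376056744 8.262050804044637
```

Slip so far is about 4–6°, at the edge of the window. One more short step gives about 11°, then I release.

Emit:
{"api": "move_arm", "payload": {"moves": [0.5,0,0,0,0,0,0.035,0.5,0,0,0,0,0,0.035,0.5,0,0,0,0,0,0.035]}}

```text
clock: 11.95
tool_pos: [0.5521, -0.1303, 0.1921]
orientation: [179.9, 0.1, 176.6]
force: [-3.2, 2.9, 6.1]
opening: 0.0138
gripper_force: 30.2
```

```bash
python3 st.py; python3 - <<'E'
from h import *
shot('scene')
E
python3 slip.py | head -14
```

```text
[ 0.5521 -0.1303  0.1921] [1.7993e+02 6.0000e-02 1.7658e+02] t 11.95 F [-3.2  2.9  6.1] M [0.762 1.    0.487] open 0.0138 30.151233673095703 -99.8
272 208
[[  9   8  11   6   0   3   2   1   0  -2  -1  -2   0   2   0   3   1   1
    1]
 [  9   8  10   7   2   0   1   1   4   1  -5  -2  -2   1  -2   0  -2   2
   -3]
 [ 11  10  11  10   7   1  -1   2   0   0   9  13   0  -1   5   0   0   1
    2]
 [  9  11  11  10  11   5   3  -2  -3  -1  59  75  19  -2   1   3   0   1
    0]
 [ 13  10  10   9   8   9   8   5   2  -7  90  49   2  -3   2  -2   2   0
    0]
 [ 10  13  14  13  12  13  14  11   8   3  15   0  18  19   2  -2   2   1
    3]
 [  9  13  13  14  13  12  12  13  13  12  12   7  76  83  19   5   9  11
```

The pointer moved and the mark stayed still, so it is slipping at a steady 0.49 N m with about 11° of slip. Releasing and withdrawing.

Emit:
{"api": "move_arm", "payload": {"moves": [3.5,0,0,0,0,0,0,3.5,0,0,0,0,0,0,3.5,0,0,0,0,0,0,3.5,0,0,0,0,0,0,3.5,0,0,-0.5,0,0,0,3.5,0,0,-1,0,0,0,3.5,0,0,-2,0,0,0,3.5,0,0,-2,0,0,0]}}

```text
clock: 12.8
tool_pos: [0.552, -0.131, 0.2482]
orientation: [180.0, 0.1, 176.7]
force: [0.4, -0.7, 0.1]
opening: 0.0348
gripper_force: 0.0
```

Emit:
{"api": "move_arm", "payload": {"moves": [3.5,0,0,-3,0,0,0,3.5,0,0,-3,0,0,0,3.5,0,0,-2,0,0,0,3.5,0,0,0,0,0,0]}}

```text
clock: 13.2
tool_pos: [0.5533, -0.1313, 0.3314]
orientation: [180.0, 0.4, 176.7]
force: [-0.1, 0.0, -0.0]
opening: 0.0345
gripper_force: 0.0
```

```bash
python3 st.py; python3 - <<'E'
from h import *
im,d=shot('scene'); save(cv2.resize(im[160:260,220:340],(720,600),interpolation=cv2.INTER_CUBIC),'s6.png')
I=im.astype(int); print((I[...,0]-I[...,2])[203:213,264:282])
P=cloud('scene',d); r=np.hypot(P[...,0]-.5544,P[...,1]+.1295); m=(r<.039)&(r>.03)&(P[...,2]>.16)&(P[...,2]<.19); print(np.median(P[m],0))
E
```

```text
[ 0.5533 -0.1313  0.3314] [179.97   0.43 176.68] t 13.2 F [-0.1  0.  -0. ] M [-0.018 -0.042  0.007] open 0.0345 0.0 -99.7
[[12 12 12  5  1  1  1  2 -1  0  0 -1 -2  4  1  0  2  0]
 [13 14 13 10  2 -2  3  0 -4  6 12  1 -2  4  3  1  1  3]
 [12 13 12 13  6  2  0 -2 -1 55 74 20 -3 -2  0  2  1  1]
 [14 12 12 12 13  8  3 -1 -7 69 63 13 -3 -2  0 -2 -1 -3]
 [12 12 13 12 13 13  9  9  3 16 -2  1 22  0 -1  2  2  5]
 [11 12 13 13 13 14 14 14 13 13  8 32 92 17  7 10 13 14]
 [ 8 11 14 12 14 12 13 13 13 13  9 74 81 15 12 13 12 12]
 [ 8  8  9 12 13 13 12 13 13 12  9 91 64 13 13 12 14 14]
 [ 9  8  8 10  9  9 14 11 12 12  9 73 29 10 11 12 12 11]
 [56 13  6  9  8  9  8 10  9  9  9 25  9  9  8 10 10 10]]
[ 0.57588169 -0.12057272  0.17137593]
```

View pics/s6.png

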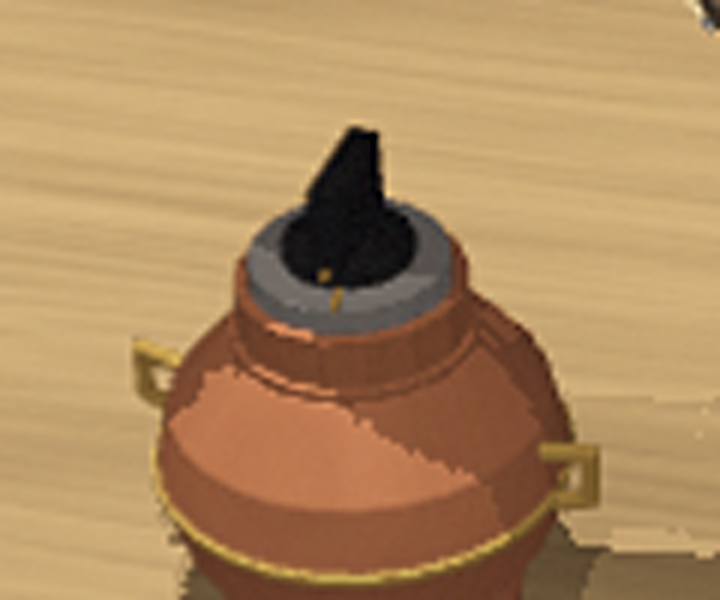

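The cap is seated, with the pointer at (325,275) left (clockwise) of the mark at (336,298). Last check of the slip angle, using the handle's yaw and the mark in the top view.

```bash
python3 - <<'E'
from h import *
for n,c in(('scene',(.5544,-.1295)),('top',(.5514,-.1328))):
    im,d=load(n) if n=='scene' else shot(n)
    # polar resampling of gold-ness around ring centre at two heights
    I=im.astype(np.float32); g=np.clip(np.minimum(I[...,0],I[...,1]*1.5)-I[...,2]-25,0,None)
    a=np.radians(np.arange(-40,50,.5))
    for nm,z,rs in(('pointer',.179,np.arange(.021,.0275,.0005)),('mark',.173,np.arange(.031,.0385,.0005))):
        A,Rr=np.meshgrid(a,rs); p=pix(n,np.c_[(c[0]+Rr*np.cos(A)).ravel(),(c[1]+Rr*np.sin(A)).ravel(),np.full(A.size,z)]).astype(np.float32).reshape(*A.shape,2)
        s=cv2.remap(g,p[...,0],p[...,1],cv2.INTER_LINEAR).mean(0); print(n,nm,'angle',np.degrees((s*a).sum()/max(s.sum(),1e-6)).round(1),'peak',np.degrees(a[s.argmax()]),s.max().round(1))
    if n=='top':
        Q=cloud(n,d); r=np.hypot(Q[...,0]-c[0],Q[...,1]-c[1]); q=Q[(r<.04)&(Q[...,2]>.20)&(Q[...,2]<.225)]
        if len(q)>20: print('bar',cv2.minAreaRect((q[:,:2]*1000).astype(np.float32)))
E
```

```text
scene pointer angle -3.2 peak -2.0 27.1
scene mark angle 8.9 peak 8.0 55.8
top pointer angle 5.0 peak 40.0 17.0
top mark angle 4.5 peak 49.5 17.1
```

```bash
python3 -c "
from plant import ctrl; print(ctrl.close_job())"
```

```text
the job is handed in; nothing more can be done
None
```

The cap sits flush on the pot's ring; I turned its handle clockwise until it slipped at a steady 0.5 N m or so, leaving the pointer about 11° past the mark, then let go, backed the arm off and handed the job in at about 13 s of the 61 s allowed.

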